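Bring the square jar round to the front of the fixings carousel and hold it there

ROBOT

A 7-joint arm with a two-finger parallel gripper is mounted at the origin on the work surface. World frame = base frame: x ahead of the robot, y to its left, z up, the work surface at z = 0. Lengths are in m, angles in rad, forces in N, time in s.
With the tool pointing down it reaches from about 0.425 to 0.925 m from the base axis. Payload 6.8 kg.
Tool frame: the origin (TCP) lies at the very end of the fingers, on their centre line; the grasp point (between the pads) lies 19 mm behind it; z points along the fingers, y is the direction in which the jaws open and shut (so a half turn about z gives the same grasp; the last joint's range is limited). The gripper opens to 85 mm and grips with 20 to 120 N. Pads are 22 mm wide; open, the fingers measure 114 mm over their backs; the gripper's body (76 mm by 85 mm) begins 54 mm behind the grasp point. The pads swing forward as they close: fully open they stand 13 mm farther back than shut.
Start: joints at [-1.395, 0.477, 0.022, 1.555, -0.011, 1.109, -0.083], TCP at [0.189, 0.648, 0.231] pointing down, gripper open.
Joint ranges: [-2.96, 2.96], [-0.34, 2.1], [-1.41, 1.46], [0.24, 2.44], [-1.37, 4.51], [0.17, 1.92], [-2.96, 2.96]. Speed limits (rad/s): [2.39, 2.39, 3.14, 3.14, 3.14, 3.14, 3.14].

INTERFACE

Orientations are given as a rotation vector (axis times angle).
In Python, from bench import monitor, viewer, job gives the robot as it stands. The module is installed in compiled form; this text tells all that it offers.
- The arm moves only by the tool drive_tool, never from a script. Its argument "commands" is a list of rows, each an object with "linear": the shift along the tool's x, y, z in m, a list of three; "dr": the turn, a rotation vector about the tool's x, y, z in degrees, a list of three; "jaw": the closure, from 0 (fully open) to 1 (shut). A call has 1 to 8 rows; each row shifts and turns the pose as measured when the row begins, along the tool's axes as they then stand; what a row does not reach is not made up. A row lasts 1/8 s, in which the tool goes at most 62.5 mm and 10.7 degrees, less where a joint would pass 70% of its speed; a pose out of reach is approached as far as the arm can. A call is refused whole if a number of a shift passes 0.0625 or a number of a turn 10.7, either way. A call with a gripper value outside its range is refused whole. The fingers move at their own pace and stop on an object; "force" is the grip in N (left out, the last holds). Time passes only in rows, so rows that do not move let the fingers close. It gives the time, the measured TCP pose, the force and the opening at its end, in the units of the state.
- monitor.get_obs(): the state, without advancing time (a new reading comes with each control period).
- viewer.grab_frame(name): name is "scene" or "top" or "wrist"; returns the picture (384x512x3 uint8, red, green, blue); there is no depth.
- viewer.calibration(name): a dict with "K" (3x3 intrinsics, pixels), "R" (3x3) and "t" (3): a world point X has camera coordinates R X + t. Camera axes: x right, y down, z forward; pixel columns grow to the right and rows downward; lengths in m; the calibration is good to about 2 mm. A picture is of the moment at which its call begins: read the wrist's pose just before it. calibration takes no time and is no camera call; for the wrist camera it gives the pose at the moment of the call.
- job.hand_in(): hands the job in, once; it reports no verdict.
The state is a dict: "clock": time; "joints": joint angles; "qvel": joint speeds; "tau": joint torques, N m; "tcp_pos": TCP position; "orientation": TCP orientation; "contact_force": force on the tool from outside, world axes, zero at the start; "moment": the same for the moment, N m; "grip_width": finger opening in m.
Only numpy, scipy, OpenCV 4.12 (cv2) and the standard library are available. Lean on these libraries where they do the work, as an engineer would, in place of code of your own. Each camera call takes 0.05 s, during which the arm holds its last target.

TASK

Turn the jar carousel until the square jar stands in the middle of the tray's open front, without tipping any jar or disturbing anything else on the bench. I want to unscrew its lid and the carousel spins freely, so keep it still for me: finish with the gripper still closed on the carousel's bar handle, and do not let go.

Things in the scene. Friction and masses are not known exactly. Their poses are not given: they have to be found in the camera images.
- tray: Fixed open-fronted plywood tray on the bench, 302 x 302 mm, floor 12 mm thick, 12 mm walls on the back and both sides up to 62 mm, no wall at the front. Origin at the centre of its underside, which lies under the carousel's axis; its own -x points out through the open front, z up. The front faces towards the robot's side, up to 40 degrees either way.
- tray_front (a point): Middle of the tray's open front edge, on the floor's upper face: 151 mm from the carousel's axis along the tray's -x.
- carousel: Round grey plastic turntable, 264 mm across, that turns without end either way about the upright axis through its origin, centred in the tray. Origin on the axis, 12 mm above the bench. The jars stand on its rubber liner, 28 mm above the bench, in five equal sectors parted by low dividers (up to 52 mm above the bench); the rim is 40 mm above the bench. It turns easily (about 0.04 N m of friction, no spring) and stops soon when let go.
- handle: Black bar handle on top of the carousel's 14 mm centre post, fixed to the carousel and turning with it: 72 mm long (its own x), 16 mm thick (its own y), 26 mm tall. Origin at the bar's centre, on the axis, 180 mm above the bench. It stands higher than all jars. Pinch it across its thickness from above.
- square_jar: The square jar: four-sided glass jar 64 x 64 mm with a round steel lid 46 mm across, 94 mm tall, filled with small fixings, about 0.28 kg, standing loose on the carousel with its centre about 83 mm from the axis. The only jar that is not round. Origin at the centre of its underside, z up.
- round_jar_a: Round glass jar, 62 mm across, 94 mm tall, steel lid, loose on the carousel. Origin at the centre of its underside.
- round_jar_b: Round glass jar, 62 mm across, 94 mm tall, steel lid, loose on the carousel. Origin at the centre of its underside.
- round_jar_c: Small round glass jar, 56 mm across, 72 mm tall, steel lid, loose on the carousel. Origin at the centre of its underside.
- round_jar_d: Tall round glass jar, 58 mm across, 112 mm tall (its lid 140 mm above the bench), loose on the carousel. Origin at the centre of its underside.
- spare_lid: Loose steel jar lid, 42 mm across, 12 mm high, lying in a back corner of the tray. Leave alone.
- spray_can: Spray can, 55 mm across, 187 mm tall, on the bench to the left. Origin at the centre of its underside. Leave alone.
- canister: Cardboard canister with a steel lid, 87 mm across, 125 mm tall, on the bench to the right. Leave alone.
- dish: Low glass dish, 100 mm across, on the bench to the left. Leave alone.
- tape_roll: Roll of paper tape, 90 mm across, 25 mm high, on the bench to the right. Leave alone.
- screwdriver: Screwdriver lying on the bench to the left. Leave alone.
- wooden_box: Small wooden box, 112 x 77 x 59 mm, on the bench to the right. Leave alone.

How it is judged:
On the way:
1. the gripper has closed on the bar handle (contact force between the fingers and handle above 3 N and distance between the grasp point and handle below 0.03 m), for 0.2 s.
At the end, for the whole second after the job is handed in: Square jar's centre within 18 mm of the middle line of the tray's open front; all five jars upright on the carousel; fingers around the bar handle (grasp point within 30 mm of its centre), gripping with over 3 N; carousel still (under 0.06 rad/s) through the last second (all of step 1 and y of square_jar in the frame of tray between -0.018 and 0.018 m and x of square_jar in the frame of tray below -0.06 m and angular speed of carousel below 0.06 rad/s and horizontal distance between each of square_jar, round_jar_a, round_jar_b, round_jar_c, round_jar_d and carousel below 0.115 m and height (world z) of square_jar between 0.022 and 0.036 m and angle between each of square_jar, round_jar_a, round_jar_b, round_jar_c, round_jar_d's own z axis and vertical below 0.1 rad and height (world z) of round_jar_a between 0.022 and 0.036 m and height (world z) of round_jar_b between 0.022 and 0.036 m and height (world z) of round_jar_c between 0.022 and 0.036 m and height (world z) of round_jar_d between 0.022 and 0.036 m); the arm keeps its last pose, push and grip.
It fails at once if a jar tips over or leaves the carousel (angle between any of square_jar, round_jar_a, round_jar_b, round_jar_c, round_jar_d's own z axis and vertical above 0.4 rad or horizontal distance between any of square_jar, round_jar_a, round_jar_b, round_jar_c, round_jar_d and carousel above 0.125 m).
It fails at once if something else on the bench is disturbed (moved over 30 mm) (distance of any of spare_lid, spray_can, canister, dish, tape_roll, screwdriver, wooden_box from where it was at the start of the episode above 0.03 m).
It also fails if it takes over 59 s, if anything falls off the work surface, if the arm or the gripper's body presses on something with over 40 N, if the wrist force passes 120 N, or if a joint passes its speed limit or range.

## Working session

There is one attempt and no reset: what is moved stays moved. The work goes in short steps, Python scripts to look and compute and a tool call to move; the robot and the scene stay as the last step left them, time stands still between calls to the robot, and variables do not carry over. Pictures are saved under pics/ and viewed, and the job is handed in when it is done.

Besides the shell and the picture viewer there is one more tool, called in YAML: its name, and indented under it one key for each argument. drive_tool: Moves the arm, as the interface text tells. Its arguments: {"type":"object","properties":{"commands":{"type":"array"},"force":{"type":"number"}},"required":["commands"]}

```bash
mkdir -p pics; python3 - <<'E'
from bench import monitor, viewer, job
import cv2,numpy as np
o=monitor.get_obs();print({k:np.round(v,4).tolist() for k,v in o.items()})
for n in["scene","top"]:
    f=viewer.grab_frame(n);cv2.imwrite(f"pics/{n}0.png",f[:,:,::-1])
    c=viewer.calibration(n);print(n,{k:np.round(v,4).tolist() for k,v in c.items()})
E
```

```text
{'clock': 0.0, 'joints': [-1.3951, 0.4778, 0.0223, 1.5565, -0.0115, 1.1093, -0.0831], 'qvel': [0.0005, -0.0001, -0.0002, 0.0015, 0.0011, 0.0001, -0.0011], 'tau': [-0.0001, -59.6451, 1.6084, -28.1195, 0.0126, 0.0093, -0.0], 'tcp_pos': [0.1888, 0.6474, 0.2303], 'orientation': [-0.4442, -3.1099, 0.0028], 'contact_force': [-0.5111, -1.0691, 0.1238], 'moment': [-0.0063, -0.0064, 0.0428], 'grip_width': 0.0856}
scene {'K': [[388.845, 0.0, 250.4316], [0.0, 388.845, 195.3823], [0.0, 0.0, 1.0]], 'R': [[-0.1843, 0.9827, -0.0164], [0.7917, 0.1386, -0.595], [-0.5825, -0.1227, -0.8035]], 't': [0.095, -0.2998, 1.5114]}
top {'K': [[369.8585, 0.0, 248.3468], [0.0, 369.8585, 188.1047], [0.0, 0.0, 1.0]], 'R': [[0.0349, -0.9994, -0.0031], [-0.9781, -0.0336, -0.2055], [0.2053, 0.0102, -0.9786]], 't': [-0.0295, 0.5232, 1.1902]}
```

View pics/scene0.png

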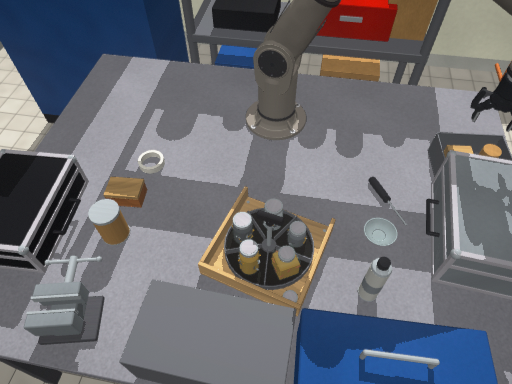

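View pics/top0.png

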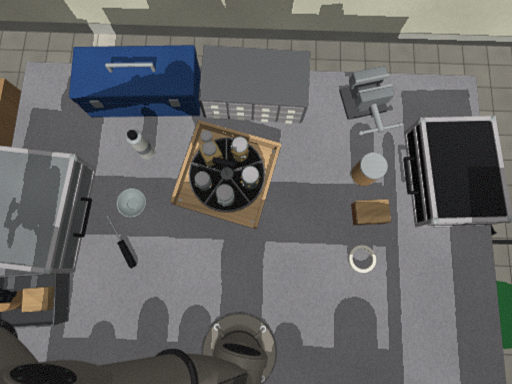

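```bash
python3 - <<'E'
import cv2
f=cv2.imread("pics/top0.png");cv2.imwrite("pics/top0c.png",cv2.resize(f[90:240,150:350],None,fx=4,fy=4,interpolation=cv2.INTER_CUBIC))
E
```

```text
(no output)
```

View pics/top0c.png

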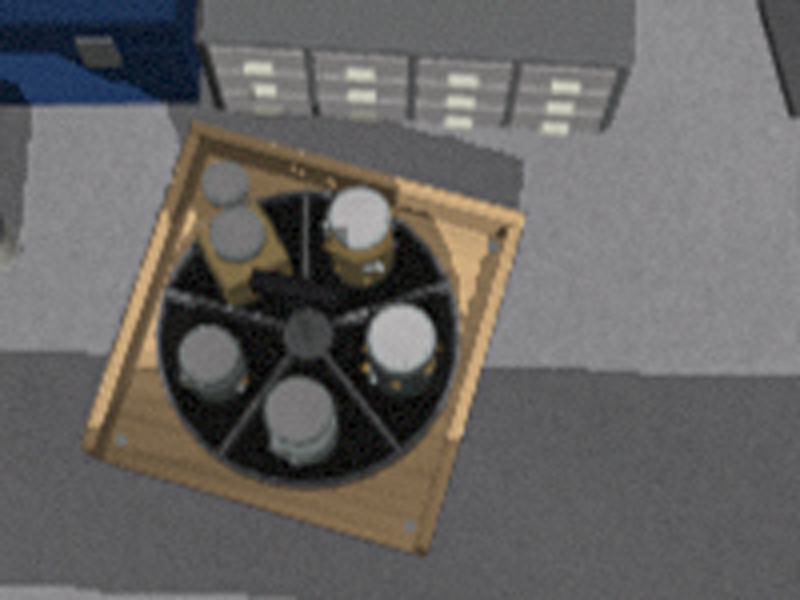

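The square jar (yellow, crop ≈(238,234) for its lid) sits in the back-left sector. The handle is the dark bar at crop ≈(295,288). The tray's front corners are at crop (90,450) and (425,550).

```bash
cat > h.py <<'E'
import numpy as np,cv2
from bench import monitor,viewer,job
def ray(cal,u,v,z):
    K,R,t=[np.array(cal[k]) for k in"KRt"]
    d=R.T@np.linalg.solve(K,[u,v,1]);c=-R.T@t
    return c+d*(z-c[2])/d[2]
def proj(cal,X):
    K,R,t=[np.array(cal[k]) for k in"KRt"]
    p=(R@np.atleast_2d(X).T).T+t;p=p@K.T;return p[:,:2]/p[:,2:]
E
python3 - <<'E'
from h import *
c=viewer.calibration("top")
f=lambda u,v,z:ray(c,150+(u+.5)/4-.5,90+(v+.5)/4-.5,z)
for n,u,v,z in[("FL",90,450,0.012),("FR",425,550,.012),("BLtop",197,125,.062),("BRtop",523,215,.062),("hub",307,333,.055),("sq lid",238,234,.122),("handle",295,288,.193),("hL",252,283,.193),("hR",342,296,.193),("carL",160,335,.04),("carR",458,335,.04),("carT",307,192,.04),("carB",305,487,.04)]:
    print(n,f(u,v,z).round(4))
im=cv2.imread("pics/top0.png")[130:190,190:260]
cv2.imwrite("pics/hc.png",cv2.resize(im,None,fx=10,fy=10,interpolation=cv2.INTER_CUBIC))
E
```

```text
FL [0.4742 0.2507 0.012 ]
FR [ 0.3979 -0.0413  0.012 ]
BLtop [0.7551 0.1689 0.062 ]
BRtop [ 0.6827 -0.1157  0.062 ]
hub [0.5739 0.065  0.055 ]
sq lid [0.6381 0.1201 0.122 ]
handle [0.5741 0.0656 0.193 ]
hL [0.5769 0.0984 0.193 ]
hR [0.569  0.0298 0.193 ]
carL [0.5716 0.1922 0.04  ]
carR [ 0.5804 -0.0635  0.04  ]
carT [0.7049 0.0721 0.04  ]
carB [0.4444 0.0615 0.04  ]
```

View pics/hc.png

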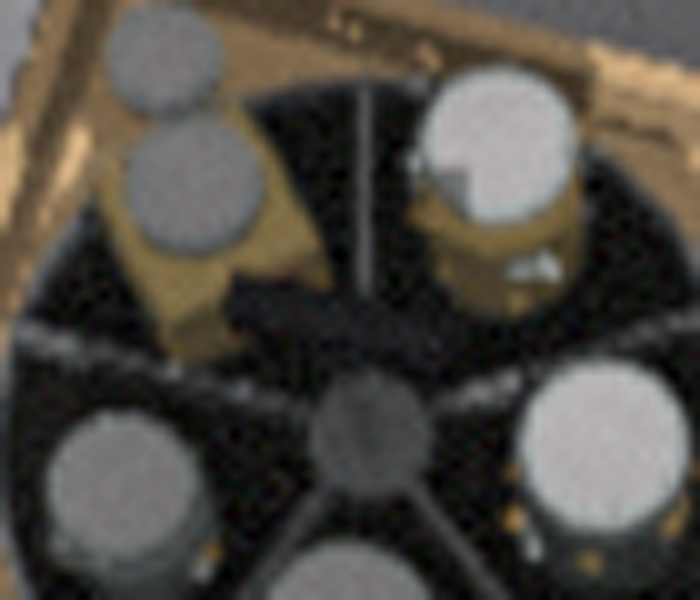

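```bash
cat >> h.py <<'E'
from scipy.spatial.transform import Rotation as Ro
def st():
    o=monitor.get_obs();R=Ro.from_rotvec(o["orientation"]).as_matrix()
    yaw=np.degrees(np.arctan2(R[1,1],R[0,1]))
    print("t",round(o["clock"],2),"p",o["tcp_pos"].round(4),"yaw y",yaw.round(2),"tilt z",R[:,2].round(4),"j",o["joints"].round(3),"F",o["contact_force"].round(1),"w",round(o["grip_width"],4))
    return o,R,yaw
def plan(target,yawt,n,k=8):
    o,R,yaw=st();d=(np.array(target)-o["tcp_pos"])/n;dy=(yawt-yaw+180)%360-180
    for i in range(min(n,k)):
        Ri=Ro.from_euler('z',dy/n*i,degrees=True).as_matrix()@R
        print((Ri.T@d).round(4).tolist(),"dz",round(-dy/n,2))
E
python3 - <<'E'
from h import *
plan([.575,.065,.28],-7,16)
E
```

```text
t 0.1 p [0.1888 0.6475 0.2304] yaw y 73.74 tilt z [-4.0e-04 -1.6e-03 -1.0e+00] j [-1.395  0.478  0.022  1.556 -0.012  1.109 -0.083] F [-0.3 -0.4 -0.9] w 0.085
[-0.0334, -0.0282, -0.003] dz 5.05
[-0.0357, -0.0252, -0.0031] dz 5.05
[-0.0378, -0.0219, -0.0031] dz 5.05
[-0.0396, -0.0185, -0.0031] dz 5.05
[-0.041, -0.015, -0.0031] dz 5.05
[-0.0422, -0.0113, -0.0031] dz 5.05
[-0.043, -0.0075, -0.0031] dz 5.05
[-0.0435, -0.0037, -0.0031] dz 5.05
```

drive_tool:
  commands:
    - {"linear": [-0.033,-0.028,-0.003],"dr": [0,0,5],"jaw": 0}
    - {"linear": [-0.036,-0.025,-0.003],"dr": [0,0,5],"jaw": 0}
    - {"linear": [-0.038,-0.022,-0.003],"dr": [0,0,5],"jaw": 0}
    - {"linear": [-0.04,-0.018,-0.003],"dr": [0,0,5],"jaw": 0}
    - {"linear": [-0.041,-0.015,-0.003],"dr": [0,0,5],"jaw": 0}
    - {"linear": [-0.042,-0.011,-0.003],"dr": [0,0,5],"jaw": 0}
    - {"linear": [-0.043,-0.008,-0.003],"dr": [0,0,5],"jaw": 0}
    - {"linear": [-0.043,-0.004,-0.003],"dr": [0,0,5],"jaw": 0}

```text
clock: 1.1
tcp_pos: [0.3818, 0.3481, 0.2516]
orientation: [-1.502, -2.758, 0.012]
contact_force: [-0.2, 0.8, -0.3]
grip_width: 0.0853
```

```bash
python3 - <<'E'
from h import *
plan([.575,.065,.28],-7,10)
E
```

```text
t 1.1 p [0.3818 0.3481 0.2516] yaw y 32.86 tilt z [-0.0047 -0.0063 -1.    ] j [-1.095  0.199  0.271  1.916 -0.06   1.043 -0.224] F [-0.2  0.8 -0.3] w 0.0853
[-0.0343, 0.0008, -0.0028] dz 3.99
[-0.0341, 0.0032, -0.0028] dz 3.99
[-0.0338, 0.0056, -0.0028] dz 3.99
[-0.0333, 0.0079, -0.0028] dz 3.99
[-0.0327, 0.0102, -0.0028] dz 3.99
[-0.0319, 0.0125, -0.0028] dz 3.99
[-0.031, 0.0147, -0.0029] dz 3.99
[-0.0299, 0.0168, -0.0029] dz 3.99
```

drive_tool:
  commands:
    - {"linear": [-0.034,0.001,-0.003],"dr": [0,0,4],"jaw": 0}
    - {"linear": [-0.034,0.003,-0.003],"dr": [0,0,4],"jaw": 0}
    - {"linear": [-0.034,0.006,-0.003],"dr": [0,0,4],"jaw": 0}
    - {"linear": [-0.033,0.008,-0.003],"dr": [0,0,4],"jaw": 0}
    - {"linear": [-0.033,0.01,-0.003],"dr": [0,0,4],"jaw": 0}
    - {"linear": [-0.032,0.0125,-0.003],"dr": [0,0,4],"jaw": 0}
    - {"linear": [-0.031,0.015,-0.003],"dr": [0,0,4],"jaw": 0}
    - {"linear": [-0.03,0.017,-0.003],"dr": [0,0,4],"jaw": 0}

```text
clock: 2.1
tcp_pos: [0.5372, 0.1102, 0.2752]
orientation: [-2.227, -2.215, 0.018]
contact_force: [-0.0, 0.5, -0.3]
grip_width: 0.0853
```

```bash
python3 - <<'E'
from h import *
plan([.575,.065,.28],-7,3)
E
```

```text
t 2.1 p [0.5372 0.1102 0.2752] yaw y -0.3 tilt z [-0.0084 -0.0081 -0.9999] j [-0.758  0.248  0.531  1.829 -0.133  1.111 -0.185] F [-0.   0.5 -0.3] w 0.0853
[-0.015, 0.0127, -0.0016] dz 2.23
[-0.0145, 0.0132, -0.0016] dz 2.23
[-0.014, 0.0138, -0.0016] dz 2.23
```

drive_tool:
  commands:
    - {"linear": [-0.015,0.0127,-0.002],"dr": [-0.25,0.25,2.2],"jaw": 0}
    - {"linear": [-0.0145,0.013,-0.002],"dr": [-0.25,0.25,2.2],"jaw": 0}
    - {"linear": [-0.014,0.014,-0.002],"dr": [0,0,2.2],"jaw": 0}
    - {"linear": [0,0,0],"dr": [0,0,0],"jaw": 0}

```text
clock: 2.6
tcp_pos: [0.5769, 0.0617, 0.281]
orientation: [-2.359, -2.075, -0.001]
contact_force: [-0.1, -0.4, 0.2]
grip_width: 0.0853
```

```bash
python3 - <<'E'
from h import *
st();c=viewer.calibration("wrist");f=viewer.grab_frame("wrist")
cv2.imwrite("pics/w1.png",f[:,:,::-1]);np.save("w1.npy",[c],allow_pickle=True);print(c)
E
```

```text
t 2.6 p [0.5769 0.0617 0.281 ] yaw y -7.34 tilt z [ 3.e-04  3.e-04 -1.e+00] j [-0.67   0.304  0.576  1.76  -0.181  1.131 -0.166] F [-0.1 -0.4  0.2] w 0.0853
{'K': array([[310.35391675,   0.        , 253.0770637 ],
       [  0.        , 310.35391675, 189.80319244],
       [  0.        ,   0.        ,   1.        ]]), 'R': array([[ 9.91846198e-01, -1.27437887e-01, -8.39373749e-04],
       [-1.22439060e-01, -9.54726190e-01,  2.71120968e-01],
       [-3.53524555e-02, -2.68807529e-01, -9.62544916e-01]]), 't': array([-0.56392171,  0.08071552,  0.46251104])}
```

View pics/w1.png

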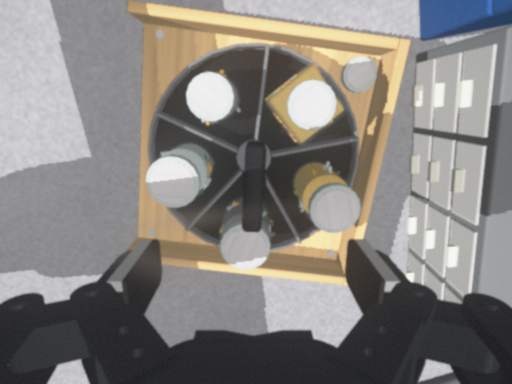

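The wrist view shows the handle as a vertical bar from about (255,142) to (254,230). The square jar's lid is at (312,104), and the tray's open front is on the left (column ≈140).

```bash
python3 - <<'E'
import cv2
f=cv2.imread("pics/w1.png")
cv2.imwrite("pics/w1a.png",cv2.resize(f[130:250,180:330],None,fx=5,fy=5,interpolation=cv2.INTER_CUBIC))
cv2.imwrite("pics/w1b.png",cv2.resize(f[0:290,110:420],None,fx=2,fy=2,interpolation=cv2.INTER_CUBIC))
E
```

```text
(no output)
```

View pics/w1a.png

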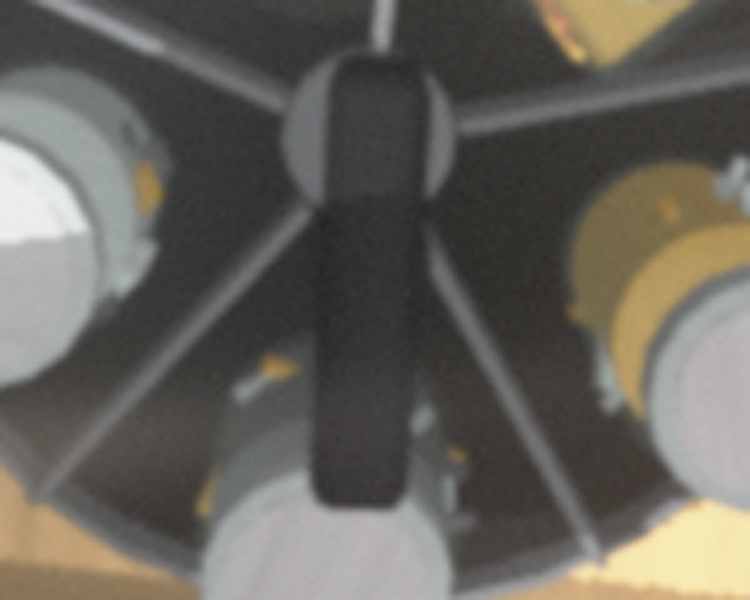

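View pics/w1b.png

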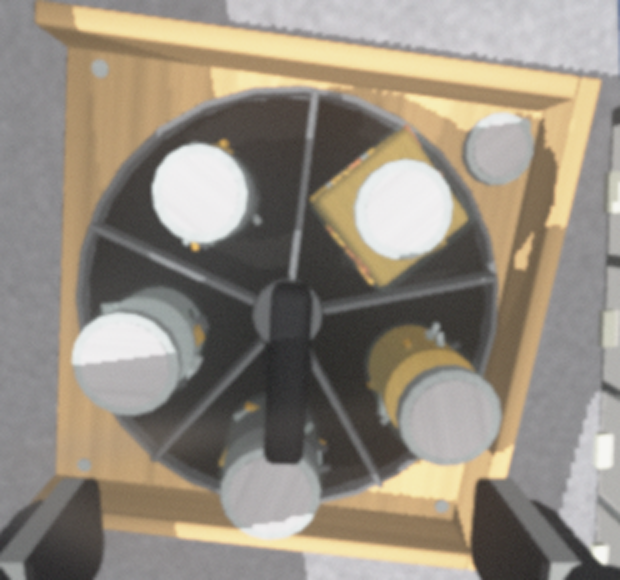

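```bash
python3 - <<'E'
from h import *
c=np.load("w1.npy",allow_pickle=True)[0]
a=lambda u,v,z:ray(c,180+(u+.5)/5-.5,130+(v+.5)/5-.5,z)[:2]
b=lambda u,v,z:ray(c,110+(u+.5)/2-.5,(v+.5)/2-.5,z)[:2]
F=a(373,195,.193);N=a(360,508,.193);d=F-N
print("handle",F,N,"len",np.linalg.norm(d),"ang",np.degrees(np.arctan2(d[1],d[0])),"mid",(F+N)/2,"w",np.linalg.norm(a(322,300,.193)-a(416,300,.193)))
L=a(322,200,.193)-a(314,490,.193);print("edgeL",np.degrees(np.arctan2(L[1],L[0])));L=a(423,200,.193)-a(410,490,.193);print("edgeR",np.degrees(np.arctan2(L[1],L[0])))
ax=(F+N)/2
print("hub",b(289,313,.055))
for e in[((80,300),(497,300)),((288,88),(288,500))]:print("rim",b(*e[0],.04),b(*e[1],.04))
s=b(404,208,.122);print("sq",s)
p1,p2=b(68,60,.012),b(57,470,.012);d=p1-p2;print("front",p1,p2,"tray y ang",np.degrees(np.arctan2(d[1],d[0])))
q1,q2=b(35,5,.062),b(600,80,.062);d=q2-q1;print("left wall top",q1,q2,np.linalg.norm(d),"x ang",np.degrees(np.arctan2(d[1],d[0])))
r1=b(472,568,.062);d=q2-r1;print("back",r1,np.linalg.norm(d),"y ang",np.degrees(np.arctan2(d[1],d[0])))
print("centre from diag corners", (q1+r1)/2)
for A in[ax,(q1+r1)/2,np.array([.574,.065])]:
    v=s-A;print("sq r",np.linalg.norm(v),"ang",np.degrees(np.arctan2(v[1],v[0])))
E
```

```text
handle [0.58007573 0.08172269] [0.57156348 0.03138876] len 0.051048636304007765 ang 80.40121828323026 mid [0.57581961 0.05655572] w 0.014461283097483695
edgeL 80.6756106727998
edgeR 80.71844323546205
hub [0.57874596 0.06793528]
rim [0.45128634 0.08991902] [0.70701349 0.05709392]
rim [0.59413235 0.19280903] [ 0.5616448  -0.06122227]
sq [0.63950062 0.12135503]
front [0.46566987 0.22959504] [ 0.39858292 -0.03068642] tray y ang 75.54672652505444
left wall top [0.46908218 0.24482335] [0.75855945 0.17189031] 0.2985235653027233 x ang -14.141209884075941
back [ 0.67722844 -0.11460155] 0.2978125594989162 y ang 74.15150114684764
centre from diag corners [0.57315531 0.0651109 ]
sq r 0.09085274776495611 ang 45.49868640335447
sq r 0.08697759605973589 ang 40.28955446881265
sq r 0.0864072959561342 ang 40.70784244604945
```

drive_tool:
  commands:
    - {"linear": [0.004,0,0.02],"dr": [0,0,2],"jaw": 0}
    - {"linear": [0,0,0.03],"dr": [0,0,0],"jaw": 0}
    - {"linear": [0,0,0.03],"dr": [0,0,0],"jaw": 0}
    - {"linear": [0,0,0.025],"dr": [0,0,0],"jaw": 0}
    - {"linear": [0,0,0.012],"dr": [0,0,0],"jaw": 0}
    - {"linear": [0,0,0],"dr": [0,0,0],"jaw": 0}

```text
clock: 3.4
tcp_pos: [0.575, 0.075, 0.1604]
orientation: [-2.378, -2.045, -0.003]
contact_force: [0.2, -0.5, -0.0]
grip_width: 0.0852
```

```bash
python3 - <<'E'
from h import *
st();f=viewer.grab_frame("wrist")
cv2.imwrite("pics/w2.png",f[:,:,::-1])
E
```

```text
t 3.4 p [0.575  0.075  0.1604] yaw y -8.63 tilt z [-0.0019  0.0054 -1.    ] j [-0.634  0.438  0.521  1.883 -0.282  0.894 -0.126] F [ 0.2 -0.5 -0. ] w 0.0852
```

View pics/w2.png

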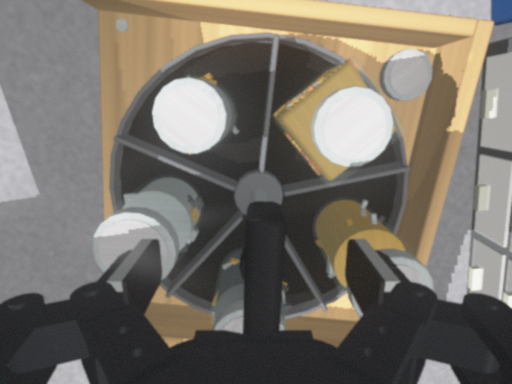

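The handle is between the open fingers. The TCP drifted about 9 mm in +y during the descent, so I'll correct that and then close.

drive_tool:
  commands:
    - {"linear": [-0.008,0.002,-0.001],"dr": [-0.1,-0.3,0.7],"jaw": 0}
    - {"linear": [0,0,0],"dr": [0,0,0],"jaw": 0}
  force: 40

```text
clock: 3.7
tcp_pos: [0.5775, 0.0663, 0.164]
orientation: [2.395, 2.031, 0.004]
contact_force: [-1.1, 0.7, -0.2]
grip_width: 0.0851
```

```bash
python3 - <<'E'
from h import *
st()
E
```

```text
t 3.7 p [0.5775 0.0663 0.164 ] yaw y -9.38 tilt z [ 3.1e-03  7.0e-04 -1.0e+00] j [-0.629  0.435  0.53   1.88  -0.277  0.896 -0.129] F [-1.1  0.7 -0.2] w 0.0851
```

drive_tool:
  commands:
    - {"linear": [0,0,0],"dr": [0,0,0],"jaw": 0.4}
    - {"linear": [0,0,0],"dr": [0,0,0],"jaw": 0.7}
    - {"linear": [0,0,0],"dr": [0,0,0],"jaw": 1}
    - {"linear": [0,0,0],"dr": [0,0,0],"jaw": 1}
    - {"linear": [0,0,0],"dr": [0,0,0],"jaw": 1}
    - {"linear": [0,0,0],"dr": [0,0,0],"jaw": 1}
  force: 40

```text
clock: 4.45
tcp_pos: [0.5779, 0.0664, 0.1651]
orientation: [2.395, 2.031, 0.007]
contact_force: [0.7, 0.0, 0.8]
grip_width: 0.0156
```

```bash
python3 - <<'E'
from h import *
st();f=viewer.grab_frame("wrist")
cv2.imwrite("pics/w3.png",f[:,:,::-1])
E
```

```text
t 4.45 p [0.5779 0.0664 0.1651] yaw y -9.41 tilt z [ 0.0043  0.0016 -1.    ] j [-0.629  0.433  0.531  1.879 -0.277  0.897 -0.129] F [0.7 0.  0.8] w 0.0156
```

View pics/w3.png

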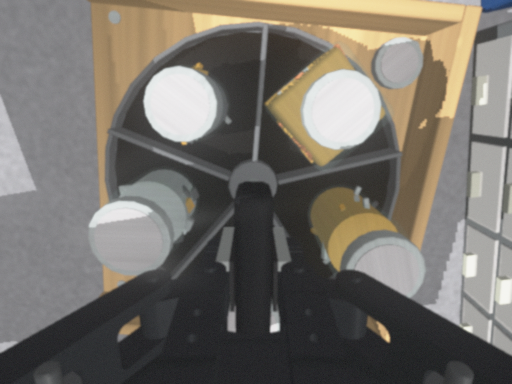

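The grip is good: opening 15.6 mm on the 16 mm bar, with negligible side force. Next I turn counter-clockwise (negative tool z).

drive_tool:
  commands:
    - {"linear": [0,0,0],"dr": [0,0,-2],"jaw": 1}
    - {"linear": [0,0,0],"dr": [0,0,-3],"jaw": 1}
    - {"linear": [0,0,0],"dr": [0,0,-4],"jaw": 1}
    - {"linear": [0,0,0],"dr": [0,0,-4],"jaw": 1}
    - {"linear": [0,0,0],"dr": [0,0,-4],"jaw": 1}
    - {"linear": [0,0,0],"dr": [0,0,-3],"jaw": 1}

```text
clock: 5.25
tcp_pos: [0.5773, 0.0664, 0.1652]
orientation: [1.983, 2.435, 0.005]
contact_force: [-0.2, -1.0, 1.1]
grip_width: 0.0152
```

```bash
python3 - <<'E'
from h import *
st()
E
```

```text
t 5.25 p [0.5773 0.0664 0.1652] yaw y 11.68 tilt z [ 0.003   0.0018 -1.    ] j [-0.562  0.419  0.44   1.875 -0.226  0.893  0.191] F [-0.2 -1.   1.1] w 0.0152
```

Turning well: 21° done, forces are small and the position is holding. Continuing.

drive_tool:
  commands:
    - {"linear": [0,0,0],"dr": [0,0,-3],"jaw": 1}
    - {"linear": [0,0,0],"dr": [0,0,-4],"jaw": 1}
    - {"linear": [0,0,0],"dr": [0,0,-5],"jaw": 1}
    - {"linear": [0,0,0],"dr": [0,0,-5],"jaw": 1}
    - {"linear": [0,0,0],"dr": [0,0,-5],"jaw": 1}
    - {"linear": [0,0,0],"dr": [0,0,-5],"jaw": 1}
    - {"linear": [0,0,0],"dr": [0,0,-5],"jaw": 1}
    - {"linear": [0,0,0],"dr": [0,0,-4],"jaw": 1}

```text
clock: 6.25
tcp_pos: [0.5763, 0.0659, 0.1652]
orientation: [1.089, 2.946, 0.004]
contact_force: [-0.7, 0.4, 0.3]
grip_width: 0.0151
```

```bash
python3 - <<'E'
from h import *
st();f=viewer.grab_frame("wrist")
cv2.imwrite("pics/w4.png",f[:,:,::-1])
E
```

```text
t 6.25 p [0.5763 0.0659 0.1652] yaw y 49.44 tilt z [ 0.0012  0.002  -1.    ] j [-0.444  0.402  0.286  1.869 -0.145  0.89   0.775] F [-0.7  0.4  0.3] w 0.0151
```

View pics/w4.png

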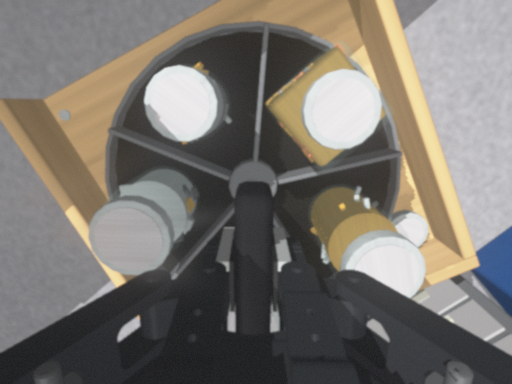

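The carousel and jars turn with the gripper, and the jars have not shifted. The gripper has about 65° left.

drive_tool:
  commands:
    - {"linear": [0,0,0],"dr": [0,0,-3],"jaw": 1}
    - {"linear": [0,0,0],"dr": [0,0,-4],"jaw": 1}
    - {"linear": [0,0,0],"dr": [0,0,-5],"jaw": 1}
    - {"linear": [0,0,0],"dr": [0,0,-5],"jaw": 1}
    - {"linear": [0,0,0],"dr": [0,0,-5],"jaw": 1}
    - {"linear": [0,0,0],"dr": [0,0,-5],"jaw": 1}
    - {"linear": [0,0,0],"dr": [0,0,-5],"jaw": 1}
    - {"linear": [0,0,0],"dr": [0,0,-4],"jaw": 1}

```text
clock: 7.3
tcp_pos: [0.576, 0.0649, 0.1651]
orientation: [0.091, 3.14, 0.002]
contact_force: [-0.2, 0.9, 0.5]
grip_width: 0.0153
```

```bash
python3 - <<'E'
from h import *
st()
E
```

```text
t 7.3 p [0.576  0.0649 0.1651] yaw y 86.67 tilt z [ 7.0e-04  1.3e-03 -1.0e+00] j [-0.329  0.394  0.14   1.862 -0.071  0.89   1.357] F [-0.2  0.9  0.5] w 0.0153
```

drive_tool:
  commands:
    - {"linear": [0,0,0],"dr": [0,0,-3],"jaw": 1}
    - {"linear": [0,0,0],"dr": [0,0,-4],"jaw": 1}
    - {"linear": [0,0,0],"dr": [0,0,-5],"jaw": 1}
    - {"linear": [0,0,0],"dr": [0,0,-5],"jaw": 1}
    - {"linear": [0,0,0],"dr": [0,0,-5],"jaw": 1}
    - {"linear": [0,0,0],"dr": [0,0,-4],"jaw": 1}
    - {"linear": [0,0,0],"dr": [0,0,-2.5],"jaw": 1}
    - {"linear": [0,0,0],"dr": [0,0,0],"jaw": 1}

```text
clock: 8.3
tcp_pos: [0.5761, 0.0641, 0.1652]
orientation: [-0.705, 3.06, 0.002]
contact_force: [-0.2, 0.0, 0.4]
grip_width: 0.016
```

```bash
python3 - <<'E'
from h import *
st();c=viewer.calibration("wrist");f=viewer.grab_frame("wrist")
cv2.imwrite("pics/w5.png",cv2.resize(f[:,:,::-1],(768,576),interpolation=cv2.INTER_CUBIC));np.save("w5.npy",[c],allow_pickle=True)
f=viewer.grab_frame("top");cv2.imwrite("pics/t5.png",cv2.resize(f[90:240,150:350,::-1],None,fx=4,fy=4,interpolation=cv2.INTER_CUBIC))
f=viewer.grab_frame("scene");cv2.imwrite("pics/s5.png",cv2.resize(f[180:310,190:345,::-1],None,fx=4,fy=4,interpolation=cv2.INTER_CUBIC))
E
```

```text
t 8.3 p [0.5761 0.0641 0.1652] yaw y 115.94 tilt z [ 8.0e-04  1.4e-03 -1.0e+00] j [-0.24   0.392  0.029  1.855 -0.016  0.893  1.82 ] F [-0.2  0.   0.4] w 0.016
```

View pics/w5.png

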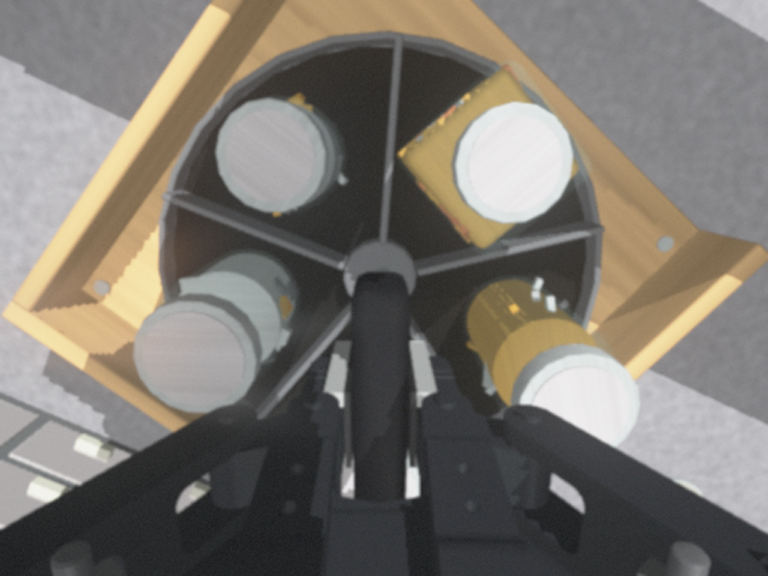

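View pics/t5.png

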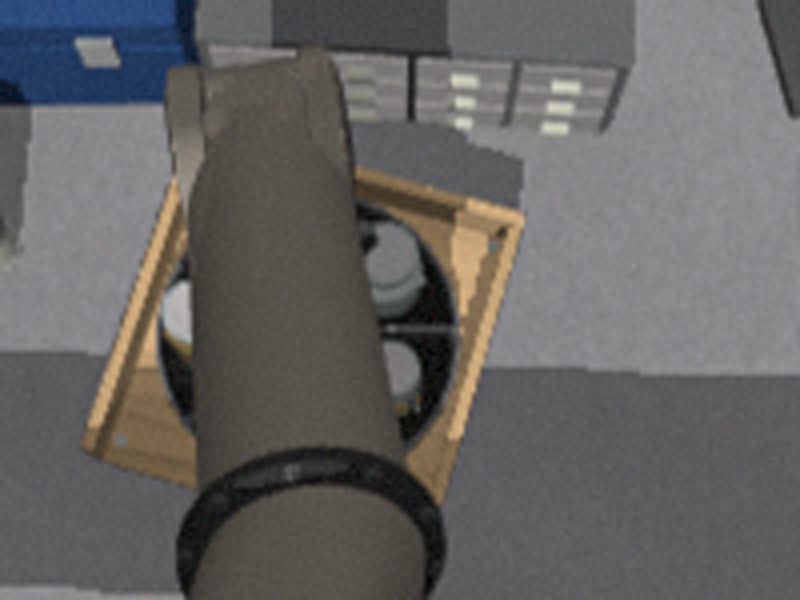

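View pics/s5.png

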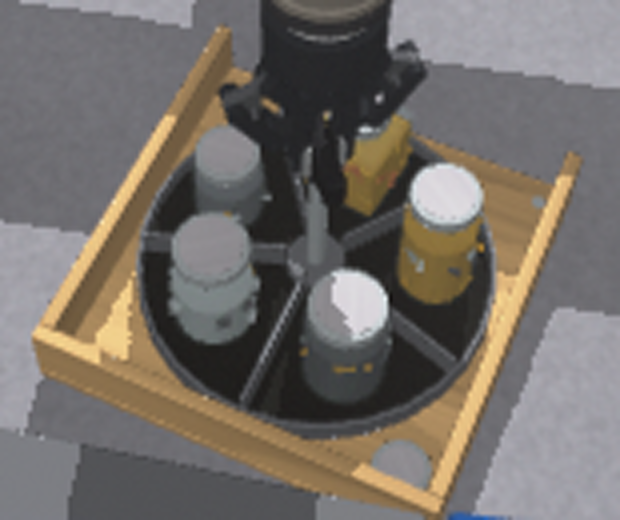

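```bash
python3 - <<'E'
from h import *
c=np.load("w5.npy",allow_pickle=True)[0]
a=lambda u,v,z:ray(c,(u+.5)/1.5-.5,(v+.5)/1.5-.5,z)[:2]
s=a(514,161,.122);hub=a(380,273,.055)
p,q=a(470,0,.012),a(699,230,.012);d=p-q;ty=np.degrees(np.arctan2(d[1],d[0]))
print("sq",s,"hub",hub,"front edge ang",ty)
for y in(-14.1,-14.5,-15.):
  X=np.array([np.cos(np.radians(y)),np.sin(np.radians(y))]);Y=np.array([-X[1],X[0]])
  for A in(np.array([.577,.066]),np.array([.574,.065]),hub):
    print(y,A.round(4),"jar in tray x,y",(s-A)@X,(s-A)@Y)
E
```

```text
sq [0.49389444 0.08128093] hub [0.57152166 0.06197142] front edge ang -104.39786390737787
-14.1 [0.577 0.066] jar in tray x,y -0.08432442408367362 -0.005425221165495405
-14.1 [0.574 0.065] jar in tray x,y -0.08165842304960541 -0.0037245041148525893
-14.1 [0.5715 0.062 ] jar in tray x,y -0.07999256196166578 -0.0001834091440186779
-14.5 [0.577 0.066] jar in tray x,y -0.08428449427581039 -0.00601377971068635
-14.5 [0.574 0.065] jar in tray x,y -0.08163043135873049 -0.00429449205814492
-14.5 [0.5715 0.062 ] jar in tray x,y -0.07998933217238167 -0.0007418535714224239
-15.0 [0.577 0.066] jar in tray x,y -0.08422880551840578 -0.006749062355642571
-15.0 [0.574 0.065] jar in tray x,y -0.0815898470846411 -0.005006679394045938
-15.0 [0.5715 0.062 ] jar in tray x,y -0.07997981261218795 -0.001439855070605102
```

The jar is about 0–7 mm past the middle line, depending on which axis estimate I use. I'll turn back slightly and hold.

drive_tool:
  commands:
    - {"linear": [0,0,0],"dr": [0,0,1],"jaw": 1}
    - {"linear": [0,0,0],"dr": [0,0,1],"jaw": 1}
    - {"linear": [0,0,0],"dr": [0,0,0],"jaw": 1}
    - {"linear": [0,0,0],"dr": [0,0,0],"jaw": 1}
    - {"linear": [0,0,0],"dr": [0,0,0],"jaw": 1}
    - {"linear": [0,0,0],"dr": [0,0,0],"jaw": 1}

```text
clock: 9.2
tcp_pos: [0.5761, 0.0642, 0.1651]
orientation: [-0.645, 3.074, 0.002]
contact_force: [0.3, -0.7, 1.9]
grip_width: 0.0154
```

```bash
python3 - <<'E'
from h import *
o,_,_=st();print(o["qvel"].round(3));f=viewer.grab_frame("wrist")
cv2.imwrite("pics/w6.png",cv2.resize(f[:,:,::-1],(768,576),interpolation=cv2.INTER_CUBIC));st()
E
```

```text
t 9.2 p [0.5761 0.0642 0.1651] yaw y 113.72 tilt z [ 7.0e-04  1.2e-03 -1.0e+00] j [-0.248  0.392  0.038  1.856 -0.02   0.893  1.784] F [ 0.3 -0.7  1.9] w 0.0154
[ 0.002  0.     0.     0.     0.002 -0.     0.002]
t 9.25 p [0.5761 0.0641 0.1651] yaw y 113.71 tilt z [ 8.0e-04  1.2e-03 -1.0e+00] j [-0.247  0.392  0.038  1.856 -0.02   0.893  1.784] F [0.4 0.7 1.2] w 0.0153
```

View pics/w6.png

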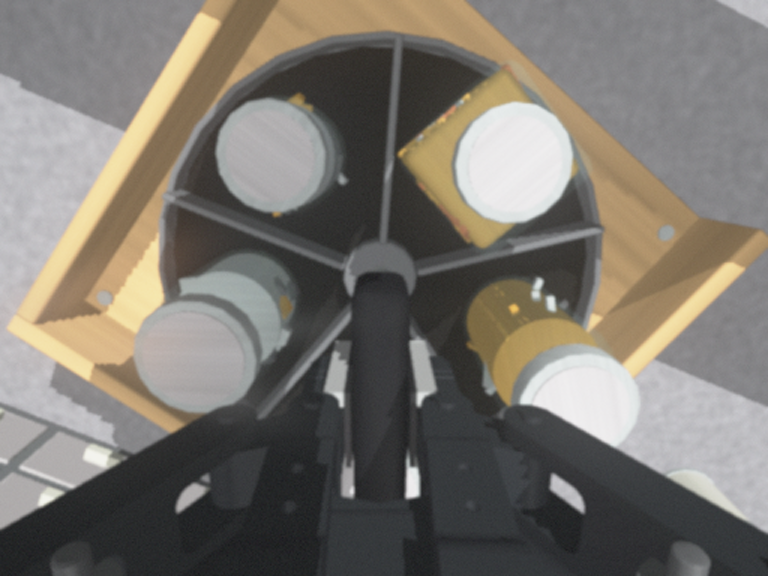

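The picture shows the square jar's lid at (514,161), facing the open front edge. All visible jars are upright and the bar is still gripped.

```bash
python3 - <<'E'
from bench import job
print(job.hand_in())
E
```

```text
the job is handed in; nothing more can be done
None
```

The square jar now stands in the middle of the tray's open front, and the gripper is still closed on the carousel's bar handle. I pinched the bar from above at 40 N, turned the carousel about 125° counter-clockwise, then turned it back about 2° to centre the jar. The job was handed in at about 9.3 s.

**Last checks:**
- **Position:** I last measured the jar just before the turn-back, when it was about 82 mm out from the axis and 0 to 7 mm past the middle line. The turn-back moves it about 3 mm, so it should now be within about 4 mm of the line; the tolerance is 18 mm.
- **Grip:** The finger opening is 15.3 mm on the 16 mm bar. Outside forces on the tool are under 3 N and the arm is at rest.
- **Jars:** The four jars visible in the last wrist picture are upright in their sectors. The fifth was hidden behind the gripper there, but all five were upright in the scene picture taken just before the turn-back.
- **Other items:** The arm touched nothing else that I saw. I did not re-measure the other bench items one by one.

**Disagreements:** My estimates of the carousel axis differed by about 5 mm between pictures, which is where the 0 to 7 mm range comes from. During the descent the tool also drifted about 9 mm sideways, and I corrected that before closing the gripper.

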